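# Dial the combination of the thread-gauge lockbox

## Task

Two grey steel lockboxes with combination dials on their lids stand on the fitting-inspection bench. Dial in the combination of the wide, oblong one that holds the thread gauges: turn its dial left (anticlockwise seen from above) to 90 and pause there for a moment, then right (clockwise), back through 0, to 10, and let go of it; do not overrun either number by more than half the way to the next one. Leave the dial of the smaller square box alone.

Things in the scene. Friction and masses are not known exactly. Their poses are not given: they have to be found in the camera images.
- gauge_dial_grip (a point): grip point of the dial to turn, on its upright axis, 109 mm above the table: 8 mm below the top of a steel grip bar, 44 mm long, 14 mm wide, that stands on a disc (48 mm across, top at 87 mm); pinch the bar across its width from above. It turns with the dial: x runs along the bar to the pointer, a blade with a white line reaching 35 mm from the axis; z is up
- gauge_dial (a joint): that dial's angle (rad), growing as it turns left (anticlockwise from above). Fixed round plate, 100 mm across, with ten long marks 36 deg apart: 0, 10 .. 90 clockwise; short marks half-way. 0 is the thick mark on the side away from the robot. Pointer at 0 reads 0, at 90 +0.628, at 10 -0.628. Starts within 15 deg of 0; drag 0.05 N m, no stops near; stays where left
- gauge_box: wide oblong lockbox, grey steel, fixed, 160 (x) by 260 (y) by 75 mm high; origin at the centre of its underside, +x to its hinges (away from the robot, turned up to 18 deg either way). Its dial's axis lies 50 mm from the centre towards +y. A loose steel fitting, 22 mm high, lies on the lid's other end, about 130 mm from the axis
- key_dial_tip (a point): pointer tip of the dial to leave alone, 68 mm above the table, 35 mm from that dial's axis; its x axis points outwards. That dial looks like the other but sits amid the lid of the smaller square lockbox (150 by 150 mm, 60 mm high), also fixed; either box may be on the robot's left

How it is judged:
On the way, in this order (a step that is already met when the one before it is completed fails the run):
1. the gauge box's dial is turned left to 90 and pauses there (value of joint gauge_dial between 0.428 and 0.828 rad), for 0.2 s.
2. then it is turned right to 10 (value of joint gauge_dial between -0.828 and -0.428 rad), for 0.2 s.
At the end, for the whole second after the job is handed in: The pointer of the wide oblong box's dial rests on 10 (within 0.2 rad, 11 degrees), after it was at 90 (within 11 degrees, for at least 0.2 s), and the square box's dial is as it was (its pointer tip within 10 mm) (all of step 2 and velocity of joint gauge_dial between -0.1 and 0.1 rad/s and distance of key_dial_tip from where it was at the start of the episode below 0.01 m); the robot touches nothing.
It fails at once if the dial overruns 90 or 10 by more than 20 degrees, over half-way to the next number (value of joint gauge_dial above 0.98 rad or value of joint gauge_dial below -0.98 rad).
It fails at once if the square box's dial is turned (its pointer tip moves more than 10 mm) (distance of key_dial_tip from where it was at the start of the episode above 0.01 m).
It also fails if it takes over 35 s, if anything falls off the work surface, if the arm or the gripper's body presses on something with over 40 N, if the wrist force passes 120 N, or if a joint passes its speed limit or range.

## Robot

A 6-joint arm with a two-finger parallel gripper is mounted at the origin on the work surface. World frame = base frame: x ahead of the robot, y to its left, z up, the work surface at z = 0. Lengths are in m, angles in rad, forces in N, time in s.
With the tool pointing down it reaches from about 0.3 to 0.95 m from the base axis. Payload 3.1 kg.
Tool frame: the origin (TCP) lies midway between the tips of the shut fingers; the grasp point (between the pads) lies 19 mm behind it; z points along the fingers, y is the direction in which the jaws open and shut (so a half turn about z gives the same grasp; the last joint's range is limited). The gripper opens to 85 mm and grips with 20 to 120 N. Pads are 22 mm wide; open, the fingers measure 114 mm over their backs; the gripper's body (76 mm by 85 mm) begins 54 mm behind the grasp point. The pads swing forward as they close: fully open they stand 13 mm farther back than shut.
Start: joints at [1.209, 0.308, 1.634, -0, 1.2, -0.07], TCP at [0.18, 0.599, 0.231] pointing down, gripper open.
Joint ranges: [-3.06, 3.06], [-0.79, 1.96], [0.05, 2.63], [-1.19, 4.34], [0.05, 2.64], [-2.94, 2.94]. Speed limits (rad/s): [2.79, 2.79, 3.14, 3.14, 3.14, 3.14].

## Interface

Orientations are given as a rotation vector (axis times angle).
In Python, from plant import get_state, get_image, order gives the robot as it stands. The module is installed in compiled form; this text tells all that it offers.
- The arm moves only by the tool jog_arm, never from a script. Its argument "moves" is a list of rows, each a list of 7 numbers: the shift along the world's x, y, z in m, then the turn, a rotation vector about the world's x, y, z in rad, then the opening, from 0 (shut) to 1 (fully open). In form: [[tx, ty, tz, ax, ay, az, fingers], ...]. A call has 1 to 12 rows; each row shifts and turns the commanded pose from where the row before left it; what a row does not reach is not made up. A row lasts 1/12 s, in which the tool goes at most 41.7 mm and 7.16 degrees, less where a joint would pass 70% of its speed; a pose out of reach is approached as far as the arm can. A call with a gripper value outside its range is refused whole. The fingers move at their own pace and stop on an object; "grip_force" is the grip in N (left out, the last holds). Time passes only in rows, so rows that do not move let the fingers close. It gives the time, the measured TCP pose, the force and the opening at its end, in the units of the state.
- get_state(): the state, without advancing time (a new reading comes with each control period).
- get_image(name): name is "scene" or "top"; returns a dict with "img" (400x640x3 uint8, red, green, blue), "range_z" (400x640 float32, m along the optical axis (not along the pixel's ray), 0 where there is no reading), "intrinsics" (3x3 intrinsics, pixels), "dist_coeffs" ([k1, k2, p1, p2, k3] as OpenCV has them; the pictures are not rectified), "rvec" (rotation vector, rad) and "tvec" (3), from world to camera coordinates, as OpenCV has them. Camera axes: x right, y down, z forward; pixel columns grow to the right and rows downward; lengths in m; the calibration is good to about 2 mm. A picture is of the moment at which its call begins.
- order.job_done(): hands the job in, once; it reports no verdict.
The state is a dict: "time_s": time; "joint_pos": joint angles; "dq": joint speeds; "effort": joint torques, N m; "position": TCP position; "ee_rot": TCP orientation; "contact_force": force on the tool from outside, world axes, zero at the start; "moment": the same for the moment, N m; "width": finger opening in m.
Only numpy, scipy, OpenCV 4.12 (cv2) and the standard library are available. Lean on these libraries where they do the work, as an engineer would, in place of code of your own. Each camera call takes 0.05 s, during which the arm holds its last target. There are 200 camera calls.

## Working session

There is one attempt and no reset: what is moved stays moved. The work goes in short steps, Python scripts to look and compute and a tool call to move; the robot and the scene stay as the last step left them, time stands still between calls to the robot, and variables do not carry over. Pictures are saved under pics/ and viewed, about 8 in all and at most 12, crops included, and the job is handed in when it is done.

Besides the shell and the picture viewer there is one more tool, called as name(argument=value, ...), one argument or row to a line, values as JSON. jog_arm: Moves the arm, as the interface text tells. Its arguments: {"type":"object","properties":{"moves":{"type":"array"},"grip_force":{"type":"number"}},"required":["moves"]}

```bash
mkdir -p pics && cat > h.py <<'E'
import numpy as np, cv2
from plant import get_state, get_image, order
def cam(n):
    d=get_image(n); R=cv2.Rodrigues(np.array(d["rvec"],float))[0]; return d,np.array(d["intrinsics"],float),np.array(d["dist_coeffs"],float),R,np.array(d["tvec"],float).ravel()
def at_depth(c,u,v,z=None):
    d,K,D,R,t=c
    if z is None: z=np.median([a for a in d["range_z"][v-1:v+2,u-1:u+2].ravel() if a>0])
    n=cv2.undistortPoints(np.array([[[u,v]]],float),K,D)[0,0]
    return R.T@(np.array([n[0]*z,n[1]*z,z])-t)
def at_height(c,u,v,h):
    d,K,D,R,t=c
    n=cv2.undistortPoints(np.array([[[u,v]]],float),K,D)[0,0]
    r=R.T@np.array([n[0],n[1],1]); o=-R.T@t
    return o+r*(h-o[2])/r[2]
def proj(c,P):
    d,K,D,R,t=c
    return cv2.projectPoints(np.array(P,float).reshape(-1,1,3),cv2.Rodrigues(R)[0],t,K,D)[0].reshape(-1,2)
E
python3 - <<'E'
from h import *
for n in("scene","top"):
    c=cam(n); cv2.imwrite(f"pics/{n}0.png",c[0]["img"][:,:,::-1]); print(n,-c[3].T@c[4],c[1][0,0],c[2])
print(get_state())
E
```

```text
scene [1.01797    0.36009411 0.56946778] 371.24021850434065 [-0.03853398  0.          0.          0.          0.        ]
top [0.49937465 0.01656664 0.84553917] 444.90449899217674 [0.02347337 0.         0.         0.         0.        ]
{'time_s': 0.1, 'joint_pos': array([ 1.20928864e+00,  3.08938930e-01,  1.63503857e+00,  1.99206222e-05,
        1.19968903e+00, -6.97134067e-02]), 'dq': array([ 0.00036875, -0.00148337, -0.00277248, -0.000393  ,  0.00183725,
       -0.0001544 ]), 'effort': array([-4.50572616e-04, -4.16406727e+01, -2.77643073e+01, -4.18797174e-05,
        4.07441563e-03,  3.16484439e-08]), 'position': array([0.17956369, 0.59788651, 0.23015868]), 'ee_rot': array([-0.45666893, -3.10775583,  0.0031755 ]), 'contact_force': array([ 0.37712045, -0.10572137, -0.17688867]), 'moment': array([-0.0048365 , -0.02374232, -0.02117593]), 'width': 0.08570800418450669}
```

View pics/scene0.png

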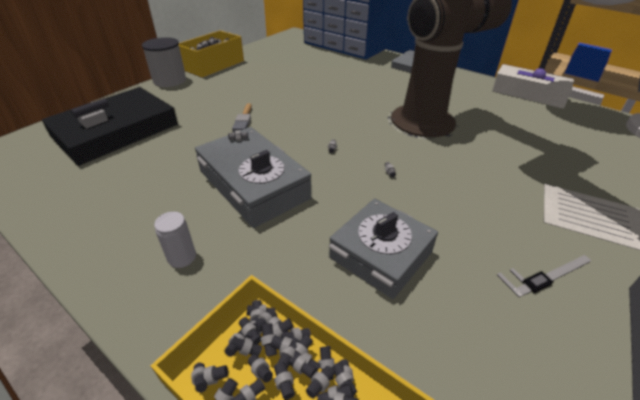

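View pics/top0.png

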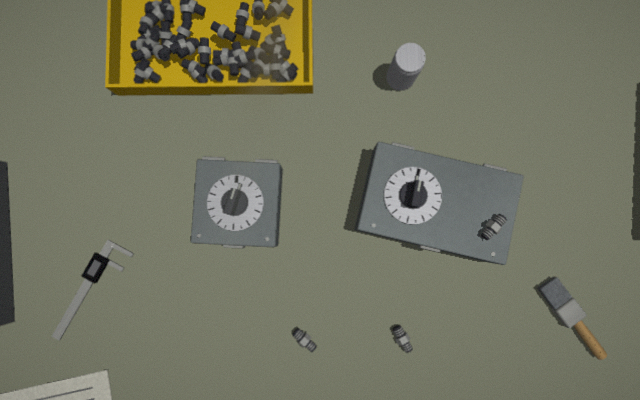

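The wide box is on the robot's right, with its dial at about (413,195) in top and (261,167) in scene. The square box's dial is at (235,202) in top. I'll take enlarged crops next.

```bash
python3 - <<'E'
from h import *
T=cam("top");S=cam("scene")
a=cv2.resize(T[0]["img"][135:270,340:530],None,fx=4,fy=4,interpolation=cv2.INTER_CUBIC)
b=cv2.resize(S[0]["img"][120:220,185:320],None,fx=5.5,fy=5.5,interpolation=cv2.INTER_CUBIC)
cv2.imwrite("pics/t1.png",a[:,:,::-1]);cv2.imwrite("pics/s1.png",b[:,:,::-1])
# box outline by lid-height mask
z=T[0]["range_z"]; 
vv,uu=np.mgrid[130:275,340:530]
P=np.array([at_depth(T,u,v,z[v,u]) for u,v in zip(uu.ravel(),vv.ravel())])
m=(P[:,2]>.065)&(P[:,2]<.085)
r=cv2.minAreaRect(P[m,:2].astype(np.float32)*1000);print("lid",r,np.median(P[m,2]),cv2.boxPoints(r).tolist())
k=P[:,2]>.095;r=np.median(P[k],0) if k.any() else None
k2=k&(np.hypot(*(P[:,:2]-r[:2]).T)<.04) if k.any() else k
print("bar",k2.sum(),P[k2].mean(0),P[k2,2].max(),cv2.minAreaRect(P[k2,:2].astype(np.float32)*1000))
E
```

```text
lid ((551.4939575195312, -188.52061462402344), (260.1368408203125, 168.5526885986328), 76.0444107055664) 0.07502713941983996 [[438.3366394042969, -294.4248962402344], [601.9141235351562, -335.07470703125], [664.6512451171875, -82.6163330078125], [501.07379150390625, -41.966522216796875]]
bar 290 [ 0.56332575 -0.13998936  0.11384627] 0.11947807815090149 ((563.5859985351562, -141.48953247070312), (14.290946960449219, 43.83681869506836), 78.12589263916016)
```

View pics/t1.png

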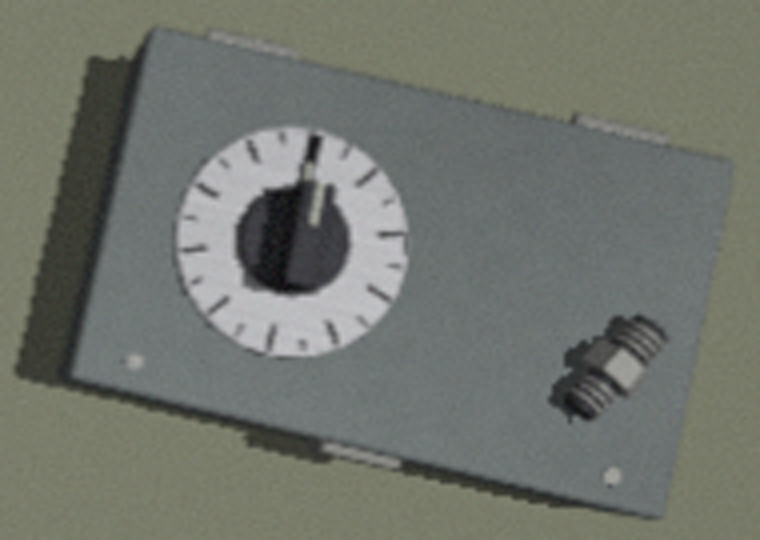

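View pics/s1.png

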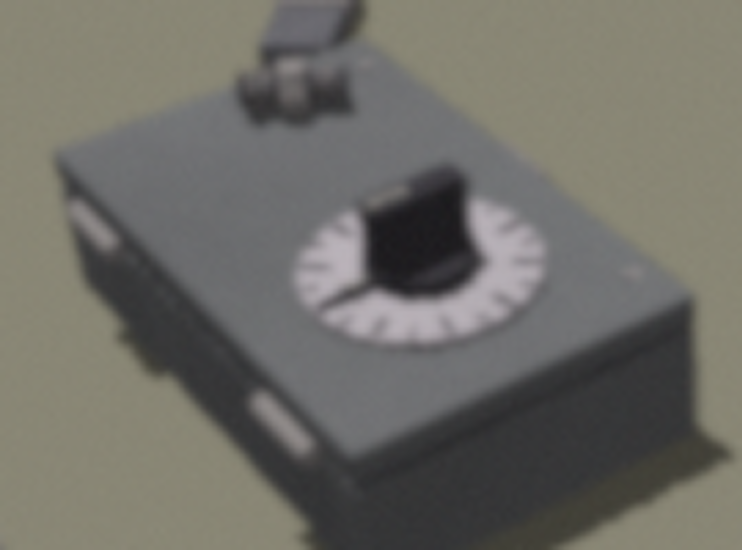

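Top crop: the thick 0 mark is at (316,140) and the plate centre at (292,242), with lid corners at (152,28), (733,160), (661,516) and (72,380). Scene crop: the plate spans x 293–548 and y 190–345. The bar is upright and nearly on 0 in both views. I'll compute positions from these and cross-check the two views.

```bash
python3 - <<'E'
from h import *
T=cam("top");S=cam("scene")
t=lambda x,y,h:at_height(T,340+(x+.5)/4-.5,135+(y+.5)/4-.5,h)
s=lambda x,y,h:at_height(S,185+(x+.5)/5.5-.5,120+(y+.5)/5.5-.5,h)
C=np.array([t(*p,.075) for p in[(152,28),(733,160),(661,516),(72,380)]])[:,:2]
print("corners",C.round(4),"sides",np.linalg.norm(C-np.roll(C,-1,0),axis=1))
yv=(C[0]-C[1])+(C[3]-C[2]);yaw=np.arctan2(-yv[0],yv[1]);ctr=C.mean(0)
print("yaw",np.degrees(yaw),"axis by box",ctr+.05*np.array([-np.sin(yaw),np.cos(yaw)]))
c=t(292,242,.078);m=t(316,140,.078)-c;print("plate top",c,"0 mark",np.degrees(np.arctan2(m[1],m[0])))
# plate in scene: white pixels ellipse hull
for n,c,(x0,y0,x1,y1) in(("S",S,(230,145,292,190)),("T",T,(380,160,446,228))):
    g=cv2.cvtColor(c[0]["img"],cv2.COLOR_RGB2GRAY)[y0:y1,x0:x1]
    k,lab,st,_=cv2.connectedComponentsWithStats((g>140).astype(np.uint8)); i=1+st[1:,4].argmax()
    v,u=np.nonzero(lab==i); W=np.array([at_height(c,a+x0,b+y0,.078) for a,b in zip(u,v)])[:,:2]
    print(n,"plate circle",cv2.minEnclosingCircle((W*1000).astype(np.float32)))
# bar points from depth in both views
for n,c,(x0,y0,x1,y1) in(("S",S,(235,140,285,180)),("T",T,(385,160,440,220))):
    z=c[0]["range_z"];P=np.array([at_depth(c,u,v,z[v,u]) for v in range(y0,y1) for u in range(x0,x1) if z[v,u]>0])
    k=(P[:,2]>.108)&(P[:,2]<.125)&(np.hypot(P[:,0]-.563,P[:,1]+.14)<.045)
    Q=P[k];r=cv2.minAreaRect((Q[:,:2]*1000).astype(np.float32));w,V=np.linalg.eigh(np.cov(Q[:,:2].T));d=V[:,1]*np.sign(V[0,1])
    print(n,len(Q),"rect",r,"pca",np.degrees(np.arctan2(d[1],d[0])),"top z",np.percentile(Q[:,2],[50,95]))
E
```

```text
corners [[ 0.6589 -0.0836]
 [ 0.5975 -0.3326]
 [ 0.4455 -0.2943]
 [ 0.5055 -0.0457]] sides [0.25642981 0.15671973 0.25574958 0.15806358]
yaw -13.706009890101447 axis by box [ 0.56369395 -0.14046493]
plate top [ 0.56382372 -0.14135557  0.078     ] 0 mark -14.769870371472258
S plate circle ((561.2265625, -141.96142578125), 49.45123291015625)
T plate circle ((564.2005004882812, -141.78163146972656), 49.856781005859375)
S 139 rect ((562.3846435546875, -140.74493408203125), (19.315393447875977, 45.449493408203125), 77.41541290283203) pca -15.137294409571123 top z [0.11582475 0.11833396]
T 246 rect ((563.655029296875, -141.83377075195312), (14.908100128173828, 43.84524917602539), 77.23757934570312) pca -12.96813318266057 top z [0.11644993 0.11879423]
```

Both views agree: the dial axis is at (0.563, -0.1415), the box yaw is -13.7°, the bar points at about -12.7° (dial ≈ +1°) and the bar top is at 0.117. The jaw direction must be 77.3° and is now 73.3°. I'll move above the dial.

jog_arm(
  moves=[
    [0.016, -0.0308, 0, 0, 0, 0.006, 1],
    [0.016, -0.0308, 0, 0, 0, 0.006, 1],
    [0.016, -0.0308, 0, 0, 0, 0.006, 1],
    [0.016, -0.0308, 0, 0, 0, 0.006, 1],
    [0.016, -0.0308, 0, 0, 0, 0.006, 1],
    [0.016, -0.0308, 0, 0, 0, 0.006, 1],
    [0.016, -0.0308, 0, 0, 0, 0.006, 1],
    [0.016, -0.0308, 0, 0, 0, 0.006, 1],
    [0.016, -0.0308, 0, 0, 0, 0.006, 1],
    [0.016, -0.0308, 0, 0, 0, 0.006, 1],
    [0.016, -0.0308, 0, 0, 0, 0.006, 1],
    [0.016, -0.0308, 0, 0, 0, 0.006, 1],
  ],
)

```text
time_s: 1.3
position: [0.3723, 0.2275, 0.2315]
ee_rot: [0.344, 3.122, 0.001]
contact_force: [0.8, -0.0, 0.4]
width: 0.0857
```

jog_arm(
  moves=[
    [0.016, -0.0308, 0, 0, 0, 0, 1],
    [0.016, -0.0308, 0, 0, 0, 0, 1],
    [0.016, -0.0308, 0, 0, 0, 0, 1],
    [0.016, -0.0308, 0, 0, 0, 0, 1],
    [0.016, -0.0308, 0, 0, 0, 0, 1],
    [0.016, -0.0308, 0, 0, 0, 0, 1],
    [0.016, -0.0308, 0, 0, 0, 0, 1],
    [0.016, -0.0308, 0, 0, 0, 0, 1],
    [0.016, -0.0308, 0, 0, 0, 0, 1],
    [0.016, -0.0308, 0, 0, 0, 0, 1],
    [0.016, -0.0308, 0, 0, 0, 0, 1],
    [0.016, -0.0308, 0, 0, 0, 0, 1],
  ],
)

```text
time_s: 2.3
position: [0.5643, -0.1423, 0.2312]
ee_rot: [0.345, 3.122, 0.0]
contact_force: [0.3, 0.5, -1.0]
width: 0.0851
```

jog_arm(
  moves=[
    [0, 0, 0, 0, 0, 0, 1],
    [0, 0, 0, 0, 0, 0, 1],
    [0, 0, 0, 0, 0, 0, 1],
  ],
)

```text
time_s: 2.55
position: [0.5633, -0.1403, 0.2308]
ee_rot: [-0.345, -3.121, -0.001]
contact_force: [-0.7, 1.1, -0.2]
width: 0.0854
```

```bash
cat > st.py <<'E'
from h import *
s=get_state();R=cv2.Rodrigues(np.array(s["ee_rot"]))[0]
print(s["time_s"],s["position"].round(4),"jaw deg",np.degrees(np.arctan2(R[1,1],R[0,1])).round(2),"z",R[:,2].round(3),"w",s["width"],"q6",s["joint_pos"][5],"F",s["contact_force"].round(1),s["moment"].round(2))
E
python3 st.py
```

```text
2.55 [ 0.5633 -0.1403  0.2308] jaw deg 77.37 z [-0.001  0.001 -1.   ] w 0.08541636886825608 q6 -1.6700112583497388 F [-0.7  1.1 -0.2] [0.02 0.01 0.  ]
```

jog_arm(
  moves=[
    [0, -0.001, -0.02, 0, 0, 0, 1],
    [0, 0, -0.02, 0, 0, 0, 1],
    [0, 0, -0.02, 0, 0, 0, 1],
    [0, 0, -0.018, 0, 0, 0, 1],
    [0, 0, -0.015, 0, 0, 0, 1],
    [0, 0, -0.015, 0, 0, 0, 1],
    [0, 0, -0.012, 0, 0, 0, 1],
    [0, 0, -0.01, 0, 0, 0, 1],
    [0, 0, -0.007, 0, 0, 0, 1],
    [0, 0, 0, 0, 0, 0, 1],
    [0, 0, 0, 0, 0, 0, 1],
  ],
)

```text
time_s: 3.47
position: [0.5638, -0.1414, 0.0943]
ee_rot: [-0.344, -3.123, -0.0]
contact_force: [-0.7, 0.3, -0.7]
width: 0.0855
```

jog_arm(
  moves=[
    [0, 0, 0, 0, 0, 0, 0],
    [0, 0, 0, 0, 0, 0, 0],
    [0, 0, 0, 0, 0, 0, 0],
    [0, 0, 0, 0, 0, 0, 0],
    [0, 0, 0, 0, 0, 0, 0],
    [0, 0, 0, 0, 0, 0, 0],
    [0, 0, 0, 0, 0, 0, 0],
    [0, 0, 0, 0, 0, 0, 0],
    [0, 0, 0, 0, 0, 0, 0],
    [0, 0, 0, 0, 0, 0, 0],
  ],
  grip_force=40,
)

```text
time_s: 4.3
position: [0.5639, -0.1421, 0.0947]
ee_rot: [0.344, 3.122, -0.001]
contact_force: [-1.3, -1.7, 4.3]
width: 0.0135
```

```bash
python3 st.py
```

```text
4.3 [ 0.5639 -0.1421  0.0947] jaw deg 77.41 z [ 0.    -0.001 -1.   ] w 0.013505667854548029 q6 -1.6719696636084838 F [-1.3 -1.7  4.3] [-0.25  0.27  0.03]
```

The bar is gripped at 13.5 mm with low forces. I'll turn left 0.61 rad and pause.

jog_arm(
  moves=[
    [0, 0, 0, 0, 0, 0.05, 0],
    [0, 0, 0, 0, 0, 0.07, 0],
    [0, 0, 0, 0, 0, 0.07, 0],
    [0, 0, 0, 0, 0, 0.07, 0],
    [0, 0, 0, 0, 0, 0.07, 0],
    [0, 0, 0, 0, 0, 0.07, 0],
    [0, 0, 0, 0, 0, 0.07, 0],
    [0, 0, 0, 0, 0, 0.07, 0],
    [0, 0, 0, 0, 0, 0.05, 0],
    [0, 0, 0, 0, 0, 0.02, 0],
    [0, 0, 0, 0, 0, 0, 0],
    [0, 0, 0, 0, 0, 0, 0],
  ],
)

```text
time_s: 5.3
position: [0.5638, -0.1415, 0.0947]
ee_rot: [0.608, -3.082, -0.0]
contact_force: [-1.7, -1.2, 5.2]
width: 0.0128
```

jog_arm(
  moves=[
    [0, 0, 0, 0, 0, 0, 0],
    [0, 0, 0, 0, 0, 0, 0],
    [0, 0, 0, 0, 0, 0, 0],
    [0, 0, 0, 0, 0, 0, 0],
    [0, 0, 0, 0, 0, 0, 0],
    [0, 0, 0, 0, 0, 0, 0],
  ],
)

```text
time_s: 5.8
position: [0.5638, -0.1415, 0.0947]
ee_rot: [0.608, -3.082, -0.0]
contact_force: [-1.4, -1.1, 5.1]
width: 0.013
```

```bash
python3 st.py && python3 - <<'E'
from h import *
S=cam("scene");T=cam("top")
a=cv2.resize(S[0]["img"][120:220,185:320],None,fx=4,fy=4,interpolation=cv2.INTER_CUBIC)
b=cv2.resize(T[0]["img"][150:240,370:460],None,fx=4,fy=4,interpolation=cv2.INTER_CUBIC)
b=cv2.copyMakeBorder(b,0,400-b.shape[0],0,0,0); cv2.imwrite("pics/s90.png",np.hstack([a,b])[:,:800,::-1][:, :])
E
```

```text
5.8 [ 0.5638 -0.1415  0.0947] jaw deg 112.31 z [-0.  0. -1.] w 0.013043565121725718 q6 -2.2811626028738523 F [-1.4 -1.1  5.1] [-0.04  0.39  0.06]
```

View pics/s90.png

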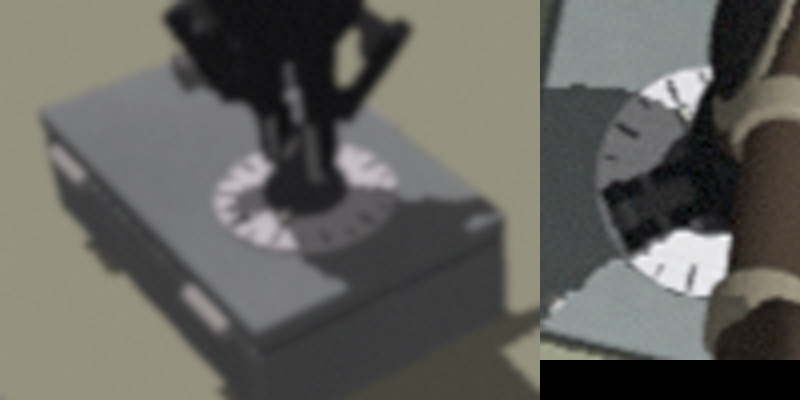

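The scene view shows the white pointer line at about (283,218), turned one long mark from the thick 0 at about (240,228). The jaw angle puts the dial at about +36°, and it has paused there for over 0.5 s. Next I turn right 1.257 rad, hold, then release.

jog_arm(
  moves=[
    [0, 0, 0, 0, 0, -0.05, 0],
    [0, 0, 0, 0, 0, -0.07, 0],
    [0, 0, 0, 0, 0, -0.07, 0],
    [0, 0, 0, 0, 0, -0.07, 0],
    [0, 0, 0, 0, 0, -0.07, 0],
    [0, 0, 0, 0, 0, -0.07, 0],
    [0, 0, 0, 0, 0, -0.07, 0],
    [0, 0, 0, 0, 0, -0.07, 0],
    [0, 0, 0, 0, 0, -0.07, 0],
    [0, 0, 0, 0, 0, -0.07, 0],
  ],
)

```text
time_s: 6.73
position: [0.5639, -0.1421, 0.0947]
ee_rot: [0.46, 3.107, -0.001]
contact_force: [-2.8, -2.0, 4.9]
width: 0.0132
```

jog_arm(
  moves=[
    [0, 0, 0, 0, 0, -0.07, 0],
    [0, 0, 0, 0, 0, -0.07, 0],
    [0, 0, 0, 0, 0, -0.07, 0],
    [0, 0, 0, 0, 0, -0.07, 0],
    [0, 0, 0, 0, 0, -0.07, 0],
    [0, 0, 0, 0, 0, -0.07, 0],
    [0, 0, 0, 0, 0, -0.07, 0],
    [0, 0, 0, 0, 0, -0.05, 0],
    [0, 0, 0, 0, 0, -0.037, 0],
    [0, 0, 0, 0, 0, 0, 0],
    [0, 0, 0, 0, 0, 0, 0],
    [0, 0, 0, 0, 0, 0, 0],
  ],
)

```text
time_s: 7.73
position: [0.5636, -0.1426, 0.0947]
ee_rot: [1.32, 2.85, -0.002]
contact_force: [-3.5, -3.1, 5.2]
width: 0.0133
```

jog_arm(
  moves=[
    [0, 0, 0, 0, 0, 0, 0],
    [0, 0, 0, 0, 0, 0, 0],
    [0, 0, 0, 0, 0, 0, 0],
  ],
)

```text
time_s: 7.98
position: [0.5636, -0.1425, 0.0947]
ee_rot: [1.32, 2.85, -0.002]
contact_force: [-2.8, -2.8, 4.2]
width: 0.0132
```

```bash
python3 st.py
```

```text
7.9833 [ 0.5636 -0.1425  0.0947] jaw deg 40.29 z [-0.    -0.002 -1.   ] w 0.013210895702229086 q6 -1.023836031992648 F [-2.8 -2.8  4.2] [-0.43  0.5  -0.05]
```

The dial reads -36°. I'll open the fingers, lift, then pull back to clear the view.

jog_arm(
  moves=[
    [0, 0, 0, 0, 0, 0, 1],
    [0, 0, 0, 0, 0, 0, 1],
    [0, 0, 0, 0, 0, 0, 1],
    [0, 0, 0, 0, 0, 0, 1],
    [0, 0, 0, 0, 0, 0, 1],
    [0, 0, 0, 0, 0, 0, 1],
    [0, 0, 0, 0, 0, 0, 1],
    [0, 0, 0, 0, 0, 0, 1],
  ],
)

```text
time_s: 8.65
position: [0.5638, -0.1416, 0.0942]
ee_rot: [-1.319, -2.851, -0.0]
contact_force: [0.4, -0.4, -0.8]
width: 0.0853
```

jog_arm(
  moves=[
    [0, 0, 0.008, 0, 0, 0, 1],
    [0, 0, 0.015, 0, 0, 0, 1],
    [0, 0, 0.02, 0, 0, 0, 1],
    [0, 0, 0.025, 0, 0, 0, 1],
    [0, 0, 0.025, 0, 0, 0, 1],
    [0, 0, 0.025, 0, 0, 0, 1],
    [0, 0, 0.025, 0, 0, 0, 1],
    [-0.015, 0.02, 0.015, 0, 0, 0, 1],
    [-0.015, 0.03, 0, 0, 0, 0, 1],
    [-0.015, 0.03, 0, 0, 0, 0, 1],
    [-0.015, 0.03, 0, 0, 0, 0, 1],
    [-0.015, 0.03, 0, 0, 0, 0, 1],
  ],
)

```text
time_s: 9.65
position: [0.4881, -0.0006, 0.2532]
ee_rot: [1.32, 2.849, 0.001]
contact_force: [-0.3, 0.2, -0.3]
width: 0.0856
```

jog_arm(
  moves=[
    [-0.015, 0.03, 0, 0, 0, 0, 1],
    [-0.015, 0.03, 0, 0, 0, 0, 1],
    [-0.015, 0.03, 0, 0, 0, 0, 1],
    [-0.015, 0.03, 0, 0, 0, 0, 1],
    [-0.015, 0.03, 0, 0, 0, 0, 1],
    [-0.015, 0.03, 0, 0, 0, 0, 1],
    [-0.01, 0.03, 0, 0, 0, 0, 1],
    [-0.01, 0.03, 0, 0, 0, 0, 1],
    [0, 0, 0, 0, 0, 0, 1],
    [0, 0, 0, 0, 0, 0, 1],
    [0, 0, 0, 0, 0, 0, 1],
  ],
)

```text
time_s: 10.57
position: [0.3788, 0.2382, 0.2526]
ee_rot: [1.318, 2.851, -0.0]
contact_force: [0.6, -0.5, -0.5]
width: 0.0853
```

```bash
python3 st.py && python3 - <<'E'
from h import *
S=cam("scene");T=cam("top")
a=S[0]["img"]; cv2.imwrite("pics/sfull.png",a[:,:,::-1])
b=cv2.resize(T[0]["img"][135:270,340:530],None,fx=4,fy=4,interpolation=cv2.INTER_CUBIC);cv2.imwrite("pics/t2.png",b[:,:,::-1])
z=T[0]["range_z"]
P=np.array([at_depth(T,u,v,z[v,u]) for v in range(155,230) for u in range(380,445)])
k=(P[:,2]>.108)&(P[:,2]<.125)&(np.hypot(P[:,0]-.563,P[:,1]+.1415)<.045);Q=P[k,:2]
w,V=np.linalg.eigh(np.cov(Q.T));d=V[:,1]*np.sign(V[0,1]);print(k.sum(),Q.mean(0),"bar deg",np.degrees(np.arctan2(d[1],d[0])),cv2.minAreaRect((Q*1000).astype(np.float32)))
E
```

```text
10.5667 [0.3788 0.2382 0.2526] jaw deg 40.39 z [ 0.001 -0.    -1.   ] w 0.08528023072149675 q6 -0.24027059589460348 F [ 0.6 -0.5 -0.5] [-0.01 -0.03  0.03]
238 [ 0.56361225 -0.14096559] bar deg -49.25010983681644 ((563.5435791015625, -141.331787109375), (14.094880104064941, 43.65459060668945), 41.11336135864258)
```

View pics/t2.png

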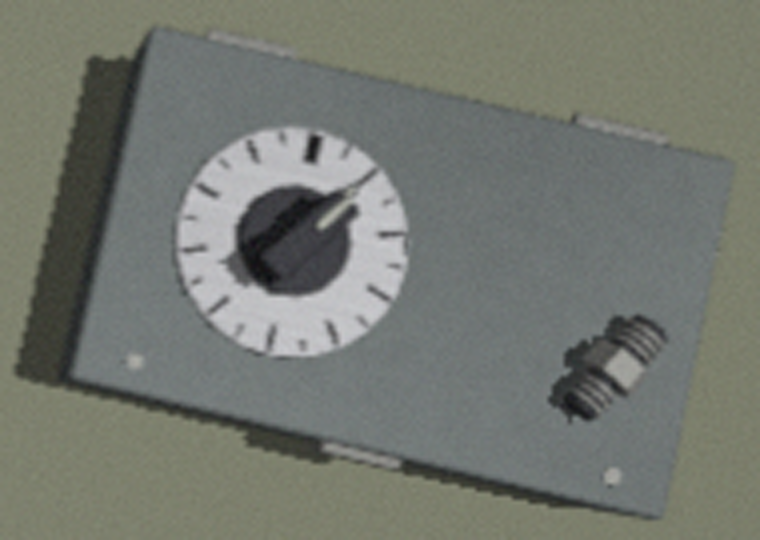

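View pics/sfull.png

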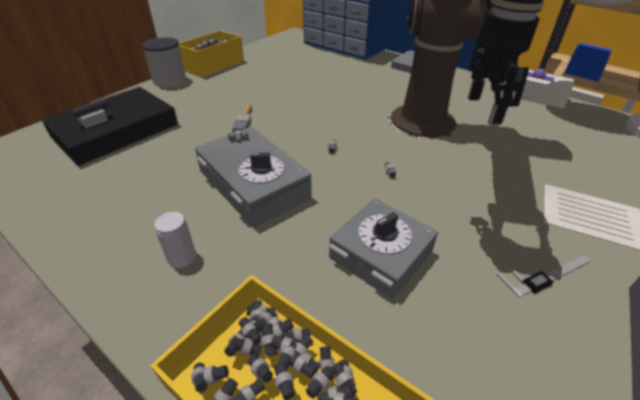

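Top crop: the pointer meets the first long mark clockwise of the thick 0, at about (372,175), and the fitting has not moved. Scene: the square box's dial at (385,232) is unchanged and the arm is clear of everything. I'll hand in.

```bash
python3 -c "
from plant import order
print(order.job_done())"
```

```text
the job is handed in; nothing more can be done
None
```

I gripped the wide box's dial and turned it left to 90, where the jaw angle gave about +36.0°. It paused there for over 0.5 s. I then turned it right through 0 to 10, about -36.0°, released it, and drew the arm clear. The job was handed in at about 10.6 s on the robot's clock; no verdict is reported.

Last checks:
- **Dial at 10:** the picture shows the pointer on the mark for 10. The depth fit of the bar gives -49.3°, which is about -35.5° on the dial; its rectangle fit gives -48.9° (about -35.2°).
- **Square box:** its dial looks unchanged in the scene picture. I did not measure its pointer tip.
- **Contact:** the wrist force reads about zero and nothing touches the arm. The loose fitting has not moved.

Small disagreements, all well inside the 11° tolerance:
- **Box angle:** I used the lid corners, which gave -13.7°. The 0 mark suggested -14.8°.
- **Dial axis:** the scene view put it about 3 mm from where the top view did.

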